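# Set the drying cabinet's flap on its stay

### The arm

A 6-joint arm with a two-finger parallel gripper is mounted at the origin on the work surface. World frame = base frame: x ahead of the robot, y to its left, z up, the work surface at z = 0. Lengths are in m, angles in rad, forces in N, time in s.
With the tool pointing down it reaches from about 0.35 to 0.775 m from the base axis. Payload 7.3 kg.
Tool frame: the origin (TCP) lies midway between the tips of the shut fingers; the grasp point (between the pads) lies 19 mm behind it; z points along the fingers, y is the direction in which the jaws open and shut (so a half turn about z gives the same grasp; the last joint's range is limited). The gripper opens to 92 mm and grips with 3 to 60 N. Pads are 19 mm wide; open, the fingers measure 130 mm over their backs; the gripper's body (75 mm by 190 mm) begins 47 mm behind the grasp point.
Start: joints at [1.022, 0.342, 1.524, -0, 1.275, -0.146], TCP at [0.206, 0.483, 0.227] pointing down, gripper open.
Joint ranges: [-2.53, 2.53], [-0.77, 2.02], [0.04, 2.7], [-1, 4.14], [0.28, 2.66], [-3.11, 3.11]. Speed limits (rad/s): [2.57, 2.57, 3.14, 3.14, 3.14, 3.14].

### API

Orientations are given as [roll, pitch, yaw] about the fixed x, y, z axes, in that order (R = Rz(yaw) Ry(pitch) Rx(roll)).
In Python, from cell import robot gives the robot as it stands.
- The arm moves only by the shell command python3 -m crank 'ROWS' [FORCE]. ROWS is a JSON object of lists of equal length, an entry for each row: "claw": the opening, from 0 (shut) to 1 (fully open); "delta_pos": the shift along the tool's x, y, z in units of 25 mm (1.0 is 25 mm), a list of three; "roll": the turn about the tool's z in units of 6 degrees (1.0 is 6 degrees). In form: {"claw": [claw, ...], "delta_pos": [[dx, dy, dz], ...], "roll": [roll, ...]}. A call has exactly 8 rows; each row is the pose to reach, as a shift and turn from the pose commanded when the call began, along the tool's axes at that moment; what a row does not reach only later rows make up. A row lasts 1/12 s, in which the tool goes at most 41.7 mm and 7.16 degrees, less where a joint would pass 70% of its speed; a pose out of reach is approached as far as the arm can. A call with a gripper value outside its range is refused whole. The fingers move at their own pace and stop on an object; FORCE is the grip in N (left out, the last holds). Time passes only in rows, so rows that repeat a pose let the fingers close, or fill a call up. It gives the time, the measured TCP pose, the force and the opening at its end, in the units of the state.
- robot.observe(): the state, without advancing time (a new reading comes with each control period).
- robot.read_camera(name): name is "side" or "top"; returns a dict with "color" (480x640x3 uint8, blue, green, red), "fx", "fy", "cx", "cy" (pixels), "rvec" (rotation vector, rad) and "tvec" (3), from world to camera coordinates, as OpenCV has them. Camera axes: x right, y down, z forward; pixel columns grow to the right and rows downward; lengths in m; the calibration is good to about 2 mm. A picture is of the moment at which its call begins. There is no depth.
- robot.hand_in(): hands the job in, once; it reports no verdict.
The state is a dict: "time": time; "qpos": joint angles; "qvel": joint speeds; "joint_efforts": joint torques, N m; "tool_pos": TCP position; "tool_rot": TCP orientation; "contact_force": force on the tool from outside, world axes, zero at the start; "torque": the same for the moment, N m; "opening": finger opening in m.
Only numpy, scipy, OpenCV 4.12 (cv2) and the standard library are available. Lean on these libraries where they do the work, as an engineer would, in place of code of your own. Each camera call takes 0.05 s, during which the arm holds its last target.

### The job

The drying cabinet's front flap stands too wide open and its slotted stay is folded up out of use. Bring the flap up to the half-way venting width and drop the stay's middle hole over the peg on the cabinet's roof, so that the bar lies fully down on the peg's shoulder. Leave everything else where it stands.

Things in the scene. Friction and masses are not known exactly. Their poses are not given: they have to be found in the camera images.
- dry_box: Cream drying cabinet, fixed to the bench, 240 deep (x) x 280 wide (y) x 160 mm high, clear sides, flat roof at 160 mm. Origin: middle of its front lower edge, on the bench. Its x axis points into the cabinet (away from the front), y to the left seen from the front, z up. Front faces about towards the robot.
- flap (a joint): Angle (rad) of the front flap about its bottom hinge: 0 = shut (upright), growing as the top leans out to the robot, limit 0.95. Hinge line along the cabinet's y, at cabinet x = -4 mm, 30 mm above the bench. Stiff friction hinge (0.5 N m, 4 N at the top edge): stays where left. Starts at 0.64 to 0.82. Reads 0.36 with the stay's middle hole on the peg (0.18 near hole, 0.56 far hole).
- flap_edge (a point): Middle of the flap's top edge, 135 mm from the hinge line. The flap is a framed clear panel 236 mm wide, 8 mm thick, and reaches 118 mm to either side of this point. The stay's bracket (45 mm wide) stands on it 70 mm to the left (cabinet +y); the rest of the edge is free to push on. Follow its arc (it rises as it closes): dragged straight along a finger it can bind.
- stay (a joint): Angle (rad) of the stay bar relative to the flap. Plus the flap's angle = the bar's elevation: 0 level, pointing in over the roof; 1.57 upright; more leans to the robot. Limits -1 to 1.5, starts 1.36 to 1.48. Light friction (0.02 N m), damped: tipped 15 degrees past upright towards the cabinet it falls slowly by itself. Middle hole seated: -0.42; lying on the pin's tip, not in a hole: about -0.2.
- stay_pivot (a point): The stay's pivot axis on the flap's bracket, 170 mm from the hinge line (35 mm beyond the flap's top edge), 70 mm left of the flap's middle. The axis is parallel to the hinge.
- stay_hole (a point): Centre of the middle hole on the bar's underside. The stay is a bare steel flat bar 32 wide x 6 mm thick, reaching 195 mm from its pivot, with three equal rectangular holes (17.5 long x 18 mm wide) centred 69, 99 and 129 mm from the pivot, and a black knob (14 mm diameter, 26 mm tall) on its upper side 178 mm from the pivot.
- stay_end (a point): Middle of the stay's free end, 195 mm from the pivot.
- peg_seat (a point): Middle of the shoulder of the fixed upright peg on the roof, 180 mm above the bench, 35 mm behind the cabinet's front face and 70 mm left of its middle (in line with the stay). Shoulder 18 mm in diameter, standing 20 mm above the roof; above it a round-tipped pin 9 mm in diameter and 22 mm tall. The bar lies on the shoulder when seated.
- roof_jar: Amber glass jar with white lid, 48 mm diameter, 70 mm tall, standing on the cabinet's roof at the back right. Origin: underside centre. Bystander.
- roof_carton: Small brown carton 50 x 65 x 45 mm on the roof at the back left, behind the stay's end. Origin: underside centre. Bystander.
- dish: Flat lidded dish, 88 mm diameter, 24 mm tall, on the bench in front of the cabinet, near or under the leaning flap's left half. Origin: underside centre. Bystander.
- bottle: White bottle, 64 mm diameter, 150 mm tall, on the bench left of the cabinet. Origin: underside centre. Bystander.
- beaker: Glass beaker, 72 mm diameter, 90 mm tall, on the bench right of the cabinet. Origin: underside centre. Bystander.
- tip_box: Grey box with clear lid, 122 x 87 x 68 mm, on the bench to the right. Origin: underside centre. Bystander.
- driver: Screwdriver 190 mm long, dark handle, lying on the bench to the left. Origin: underside near its middle. Bystander.

How it is judged:
By the outcome, as a careful person would: the job done as asked, in the order asked, and still so for the second after the job is handed in, with the robot touching nothing.
It also fails if it takes over 51 s, if anything falls off the work surface, if the arm or the gripper's body presses on something with over 40 N, if the wrist force passes 120 N, or if a joint passes its speed limit or range.

## Working session

There is one attempt and no reset: what is moved stays moved. The work goes in short steps, Python scripts to look and compute and a shell command to move; the robot and the scene stay as the last step left them, time stands still between calls to the robot, and variables do not carry over. Pictures are saved under pics/ and viewed, and the job is handed in when it is done.

```bash
ls; mkdir -p pics
python3 - <<'E'
from cell import robot
import cv2,json
s=robot.observe();print({k:s[k] for k in('time','qpos','tool_pos','tool_rot','contact_force','opening')})
for n in('side','top'):
    c=robot.read_camera(n);cv2.imwrite(f'pics/{n}0.png',c['color']);print(n,c['fx'],c['fy'],c['cx'],c['cy'],c['rvec'],c['tvec'])
E
```

```text
pics
{'time': 0.0, 'qpos': array([ 1.02200242e+00,  3.42727004e-01,  1.52505813e+00, -1.34570399e-05,
        1.27542095e+00, -1.46000627e-01]), 'tool_pos': array([0.20554911, 0.48261642, 0.22602841]), 'tool_rot': array([-3.13999452e+00, -2.21994563e-04,  2.73880313e+00]), 'contact_force': array([ 0.04771035,  0.77382552, -0.02004708]), 'opening': 0.09140454796363438}
side 536.3916546741543 536.3916546741543 312.5032834467603 243.76601243802398 [ 2.23106191 -0.9406014   0.383064  ] [-0.40926345  0.40155785  1.16292179]
top 438.9191925946341 438.9191925946341 315.58217702111557 240.45001001973682 [ 2.10899362 -2.14479981  0.2084545 ] [0.00143656 0.61987462 1.07186965]
```

View pics/side0.png

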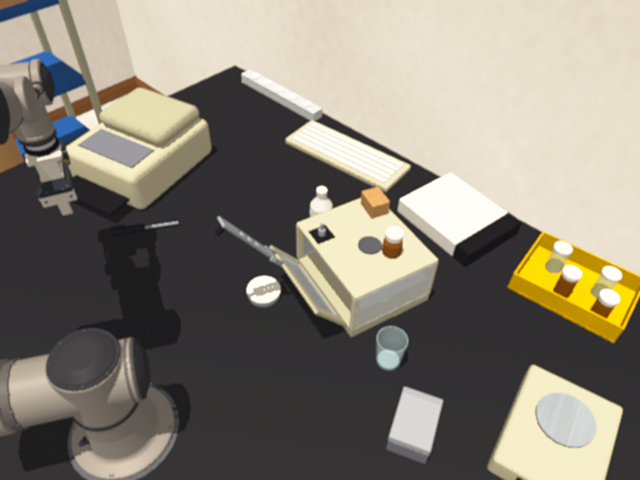

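View pics/top0.png

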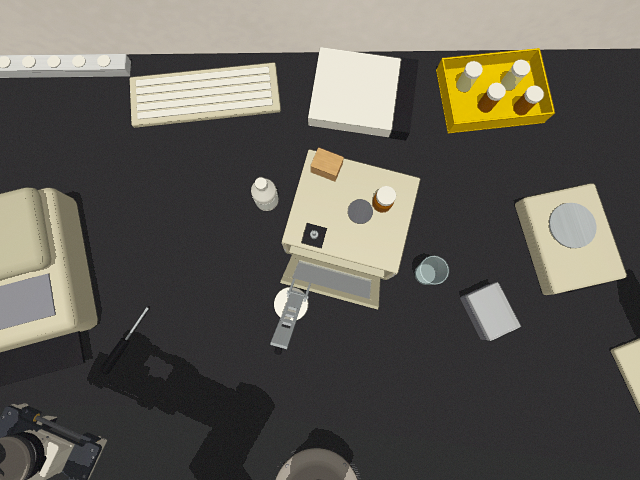

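Run:
```python
import cv2
a=cv2.imread('pics/top0.png')[140:360,240:440];cv2.imwrite('pics/t0z.png',cv2.resize(a,None,fx=2.7,fy=2.7,interpolation=cv2.INTER_CUBIC))
a=cv2.imread('pics/side0.png')[180:340,210:450];cv2.imwrite('pics/s0z.png',cv2.resize(a,None,fx=3.3,fy=3.3,interpolation=cv2.INTER_CUBIC))
```

```text
(no output)
```

View pics/t0z.png

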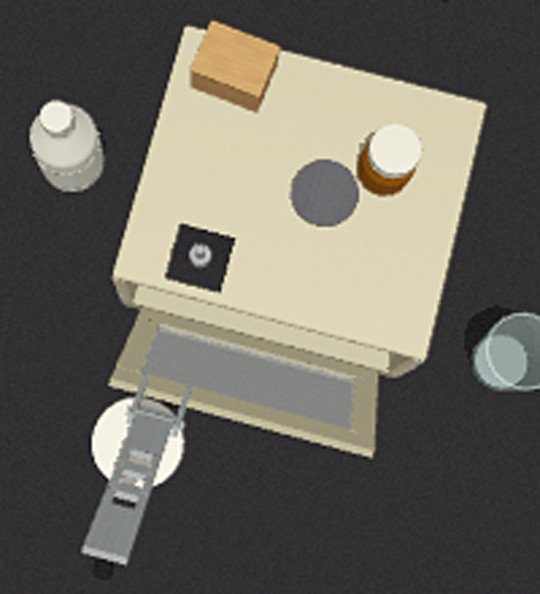

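View pics/s0z.png

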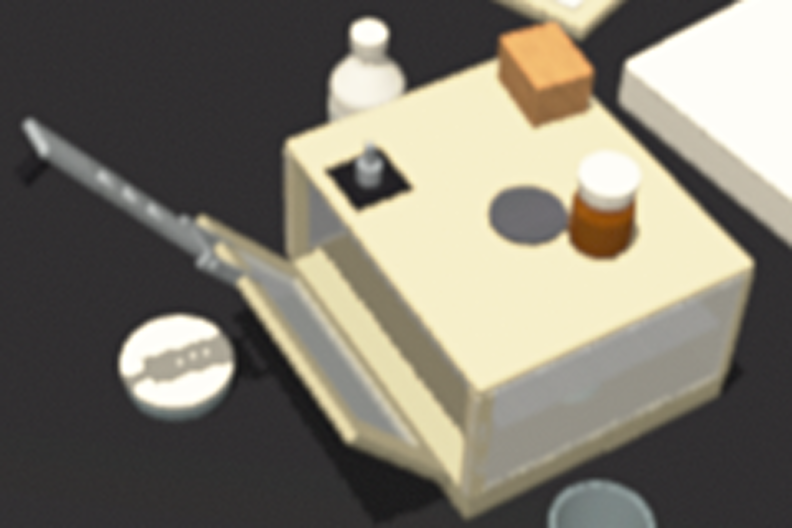

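```bash
cat > h.py <<'E'
import numpy as np,cv2
from scipy.optimize import least_squares
def proj(c,P):
    K=np.array([[c['fx'],0,c['cx']],[0,c['fy'],c['cy']],[0,0,1.]])
    return cv2.projectPoints(np.asarray(P,float).reshape(-1,3),np.array(c['rvec']),np.array(c['tvec']),K,None)[0].reshape(-1,2)
def cab(p,q):
    x,y,a=p; q=np.asarray(q,float).reshape(-1,3);c,s=np.cos(a),np.sin(a)
    return np.c_[x+c*q[:,0]-s*q[:,1], y+s*q[:,0]+c*q[:,1], q[:,2]]
def flap(f,r,y,n=0):  # r from hinge, n normal (outward to robot/up?) 
    return [-.004-np.sin(f)*r-np.cos(f)*n, y, .03+np.cos(f)*r-np.sin(f)*n]
def stay(f,s,d,dy=0,n=0): # d along bar, n above upper side from underside axis
    P=flap(f,.17,.07); e=f+s
    return [P[0]+d*np.cos(e)-n*np.sin(e), .07+dy, P[2]+d*np.sin(e)+n*np.cos(e)]
E
python3 - <<'E'
from h import *
from cell import robot
T=robot.read_camera('top');S=robot.read_camera('side')
z=lambda x,y,k,ox,oy:(x/k+ox,y/k+oy)
t=lambda x,y:z(x,y,2.7,240,140); s=lambda x,y:z(x,y,3.3,210,180)
def res(v,full=False):
    p=v[:3];f,st=v[3:]
    L=[(T,[.24,.14,.16],t(185,27)),(T,[.24,-.14,.16],t(485,103)),(T,[0,.14,.16],t(113,278)),(T,[0,-.14,.16],t(424,358)),
     (T,[.035,.07,.18],t(200,255)),
     (S,[0,.14,.16],s(287,150)),(S,[0,-.14,.16],s(475,392)),(S,[.24,-.14,.16],s(752,263)),
     (T,flap(f,.135,.118),t(109,385)),(T,flap(f,.135,-.118),t(373,457)),(S,flap(f,.135,-.118),s(350,440)),
     (T,stay(f,st,.195,.016),t(82,550)),(T,stay(f,st,.195,-.016),t(126,563)),
     (S,stay(f,st,.195),s(31,138))]
    r=np.array([proj(c,cab(p,q))[0]-u for c,q,u in L])
    return r if full else r.ravel()
r=least_squares(res,[.6,.05,0,.7,1.4],loss='soft_l1')
print(r.x);print(res(r.x,True).round(1))
v=r.x
for n,q in dict(peg=[.035,.07,.18],edge=flap(v[3],.135,0),pivot=flap(v[3],.17,.07),hole=stay(v[3],v[4],.099),end=stay(v[3],v[4],.195)).items(): print(n,cab(v[:3],q).round(4))
np.save('v.npy',v)
E
```

```text
[ 0.55754968 -0.06203048 -0.28296747  0.67014852  1.48269748]
[[-0.1 -0.9]
 [ 1.   0.1]
 [-0.7 -0.3]
 [ 0.8  1.5]
 [ 0.   0.1]
 [-1.9 -3. ]
 [ 0.1 -0.5]
 [ 0.  -0.3]
 [ 0.2 -0.2]
 [-0.1 -0.2]
 [-0.7 -0.1]
 [ 0.3  0.4]
 [ 0.5  0.2]
 [ 0.3 -0.2]]
peg [[ 0.6107 -0.0046  0.18  ]]
edge [[ 0.4732 -0.0375  0.1358]]
pivot [[0.4719 0.0358 0.1632]]
hole [[0.4196 0.051  0.2459]]
end [[0.3689 0.0657 0.3261]]
```

```bash
cat > st.py <<'E'
from h import *
from cell import robot
def show():
    o=robot.observe();v=np.load('v.npy');p=o['tool_pos'];c,s=np.cos(v[2]),np.sin(v[2]);d=p[:2]-v[:2]
    print('t',round(o['time'],2),'cab',np.round([c*d[0]+s*d[1],-s*d[0]+c*d[1],p[2]],4),'yaw err deg',np.round(np.degrees(o['tool_rot'][2]-(np.pi+v[2])),2),'rp',o['tool_rot'][:2].round(3),'F',o['contact_force'].round(1),'open',round(o['opening'],4),'q',o['qpos'].round(2))
if __name__=='__main__': show()
E
python3 -m crank '{"claw":[0,0,0,0,0,0,0,0],"delta_pos":[[0,0,-1.5],[0,0,-3],[0,0,-4.5],[0,0,-6],[0,0,-6],[0,0,-6],[0,0,-6],[0,0,-6]],"roll":[-0.6,-1.15,-1.15,-1.15,-1.15,-1.15,-1.15,-1.15]}' 20; python3 st.py
```

```text
time: 0.87
tool_pos: [0.2055, 0.4825, 0.375]
tool_rot: [-3.138, -0.001, 2.859]
contact_force: [0.5, 0.2, -0.2]
opening: 0.0429
t 0.87 cab [-0.4901  0.4246  0.375 ] yaw err deg 0.03 rp [-3.138e+00 -1.000e-03] F [ 0.5  0.2 -0.2] open 0.0429 q [ 1.02  0.28  1.22 -0.    1.65 -0.27]
```

```bash
python3 -m crank '{"claw":[0,0,0,0,0,0,0,0],"delta_pos":[[-0.9,-1.25,0],[-1.8,-2.5,0],[-2.7,-3.75,0],[-3.6,-5,0],[-4.5,-6.25,0],[-5.4,-7.5,0],[-6.3,-8.75,0],[-7.2,-10,0]],"roll":[0,0,0,0,0,0,0,0]}'; python3 st.py
python3 -m crank '{"claw":[0,0,0,0,0,0,0,0],"delta_pos":[[-0.9,-1.25,0],[-1.8,-2.5,0],[-2.7,-3.75,0],[-3.6,-5,0],[-4.5,-6.25,0],[-5.4,-7.5,0],[-6.3,-8.75,0],[-7.2,-10,0]],"roll":[0,0,0,0,0,0,0,0]}'; python3 st.py
```

```text
time: 1.53
tool_pos: [0.3085, 0.1909, 0.3754]
tool_rot: [-3.14, -0.002, 2.86]
contact_force: [0.9, -1.3, 0.3]
opening: 0.0004
t 1.53 cab [-0.3097  0.1733  0.3754] yaw err deg 0.07 rp [-3.14e+00 -2.00e-03] F [ 0.9 -1.3  0.3] open 0.0004 q [ 0.34 -0.05  1.59 -0.    1.6  -0.95]
time: 2.2
tool_pos: [0.4119, -0.0994, 0.3754]
tool_rot: [3.141, -0.003, 2.859]
contact_force: [1.0, -0.0, 1.1]
opening: 0.0004
t 2.2 cab [-0.1294 -0.0765  0.3754] yaw err deg 0.0 rp [ 3.141e+00 -3.000e-03] F [ 1.  -0.   1.1] open 0.0004 q [-0.42  0.07  1.47  0.    1.61 -1.71]
```

```bash
python3 -m crank '{"claw":[0,0,0,0,0,0,0,0],"delta_pos":[[0,0,1.4],[0,0,2.8],[0,0,4.2],[0,0,5.6],[0,0,7],[0,0,8.4],[0,0,9.6],[0,0,10.2]],"roll":[0,0,0,0,0,0,0,0]}'; python3 st.py
python3 - <<'E'
from cell import robot
import cv2
for n in('top','side'):cv2.imwrite(f'pics/{n}1.png',robot.read_camera(n)['color'])
a=cv2.imread('pics/side1.png')[150:340,190:450];cv2.imwrite('pics/s1z.png',cv2.resize(a,None,fx=3,fy=3))
E
```

```text
time: 2.87
tool_pos: [0.4091, -0.0962, 0.1174]
tool_rot: [3.14, -0.008, 2.859]
contact_force: [-0.8, 0.1, -0.1]
opening: 0.0006
t 2.87 cab [-0.1331 -0.0742  0.1174] yaw err deg 0.03 rp [ 3.14  -0.008] F [-0.8  0.1 -0.1] open 0.0006 q [-0.41  0.29  1.95  0.    0.91 -1.7 ]
```

View pics/s1z.png

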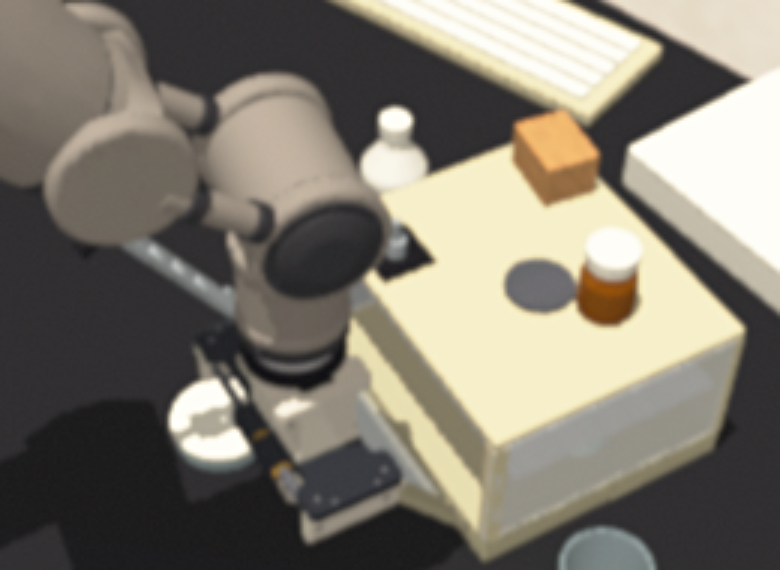

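View pics/top1.png

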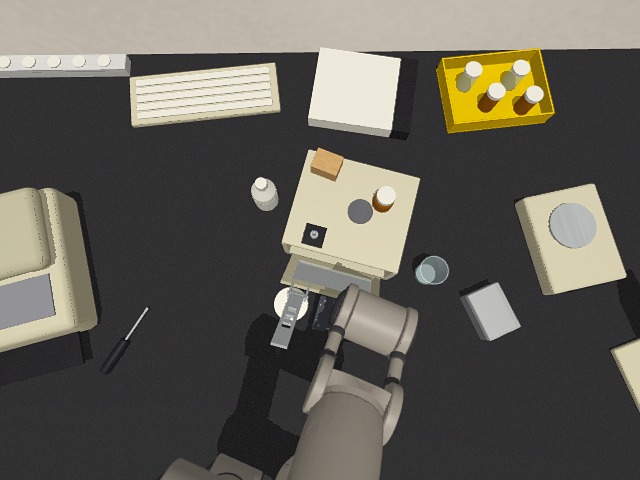

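```bash
python3 -m crank '{"claw":[0,0,0,0,0,0,0,0],"delta_pos":[[-0.5,0,0],[-1,0,0],[-1.2,0,-0.1],[-1.4,0,-0.22],[-1.6,0,-0.34],[-1.8,0,-0.46],[-2.0,0,-0.56],[-2.1,0,-0.6]],"roll":[0,0,0,0,0,0,0,0]}'; python3 st.py
python3 - <<'E'
from cell import robot
import cv2
for n in('top','side'):cv2.imwrite(f'pics/{n}2.png',robot.read_camera(n)['color'])
a=cv2.imread('pics/top2.png')[190:350,240:420];a=cv2.resize(a,None,fx=3,fy=3);cv2.imwrite('pics/t2z.png',a)
E
```

```text
time: 3.63
tool_pos: [0.4601, -0.1114, 0.1373]
tool_rot: [-3.142, -0.006, 2.86]
contact_force: [-11.3, 2.0, 8.4]
opening: 0.0002
t 3.63 cab [-0.0798 -0.0746  0.1373] yaw err deg 0.06 rp [-3.142 -0.006] F [-11.3   2.    8.4] open 0.0002 q [-0.4   0.35  1.79 -0.    1.01 -1.69]
```

View pics/t2z.png

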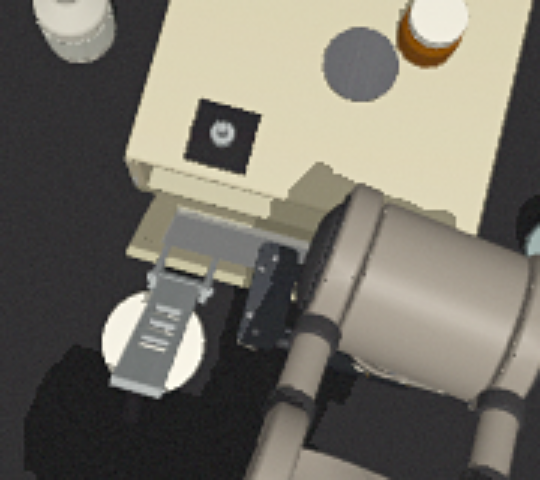

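```bash
cat > fit.py <<'E'
from h import *
from cell import robot
v=np.load('v.npy')
def fit(pts,x0=(.45,1.45)):
    # pts: (cam, kind, pixel) kind 'FL' 'FR' flap corners, 'EL','ER','E' bar end
    C={n:robot.read_camera(n) for n in('top','side')}
    def res(w):
        f,s=w;g=dict(FL=flap(f,.135,.118),FR=flap(f,.135,-.118),EL=stay(f,s,.195,.016),ER=stay(f,s,.195,-.016),E=stay(f,s,.195))
        return np.concatenate([proj(C[c],cab(v[:3],g[k]))[0]-u for c,k,u in pts])
    r=least_squares(res,x0);print('flap,stay',r.x.round(3),'res',r.fun.round(1))
E
python3 -c "
from fit import *
fit([('top','FL',(282.3,274)),('top','EL',(276.7,317.7)),('top','ER',(292.7,322.3))])"
```

```text
flap,stay [0.501 1.5  ] res [0.1 0.  0.1 0.1 1.  0.2]
```

```bash
python3 -m crank '{"claw":[0,0,0,0,0,0,0,0],"delta_pos":[[-0.12,0,-0.05],[-0.24,0,-0.1],[-0.36,0,-0.15],[-0.46,0,-0.2],[-0.54,0,-0.25],[-0.6,0,-0.28],[-0.64,0,-0.3],[-0.64,0,-0.3]],"roll":[0,0,0,0,0,0,0,0]}'; python3 st.py
python3 - <<'E'
from cell import robot
import cv2
for n in('top','side'):cv2.imwrite(f'pics/{n}3.png',robot.read_camera(n)['color'])
a=cv2.imread('pics/top3.png')[220:330,260:400];a=cv2.resize(a,None,fx=5,fy=5,interpolation=cv2.INTER_CUBIC);cv2.imwrite('pics/t3z.png',a)
E
```

```text
time: 4.5
tool_pos: [0.4763, -0.116, 0.1448]
tool_rot: [3.141, -0.003, 2.859]
contact_force: [-5.0, 1.5, 2.8]
opening: 0.0003
t 4.5 cab [-0.063  -0.0745  0.1448] yaw err deg 0.05 rp [ 3.141e+00 -3.000e-03] F [-5.   1.5  2.8] open 0.0003 q [-0.4   0.37  1.74 -0.    1.04 -1.68]
```

View pics/t3z.png

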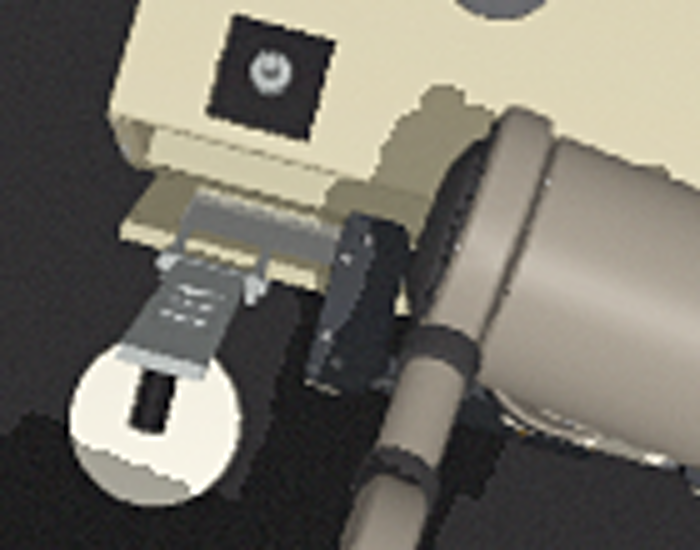

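```bash
python3 -c "
from fit import *
fit([('top','FL',(284.2,267.4)),('top','EL',(283.6,291)),('top','ER',(300.6,295.4))])
fit([('top','FL',(285,265.4)),('top','EL',(283.6,291)),('top','ER',(300.6,295.4))])"
```

```text
flap,stay [0.376 1.461] res [-0.1 -0.  -0.1 -0.2  0.   0.1]
flap,stay [0.339 1.531] res [-0.4 -0.1 -0.1 -0.2  0.   0.1]
```

```bash
python3 -m crank '{"claw":[0,0,0,0,0,0,0,0],"delta_pos":[[1,0,0],[2,0,0],[3,0,-1],[4,0,-2.3],[4.5,0,-3.8],[4.5,0,-5.3],[4.5,0,-6.8],[4.5,0,-8]],"roll":[0,0,0,0,0,0,0,0]}'; python3 st.py
python3 -m crank '{"claw":[0,0,0,0,0,0,0,0],"delta_pos":[[0,1.2,0],[0,2.4,0],[0,3.6,0],[0,4.8,0],[0,5.8,0],[0,5.8,0],[0,5.8,0],[0,5.8,0]],"roll":[0,0,0,0,0,0,0,0]}'; python3 st.py
python3 - <<'E'
from cell import robot
import cv2
for n in('top','side'):cv2.imwrite(f'pics/{n}4.png',robot.read_camera(n)['color'])
a=cv2.imread('pics/side4.png')[120:320,200:400];b=cv2.imread('pics/top4.png')[190:390,220:420];import numpy as np
cv2.imwrite('pics/z4.png',cv2.resize(np.hstack([a,b]),None,fx=2,fy=2,interpolation=cv2.INTER_CUBIC))
E
```

```text
time: 5.47
tool_pos: [0.3694, -0.085, 0.3481]
tool_rot: [-3.141, 0.004, 2.859]
contact_force: [1.6, -1.0, -0.4]
opening: 0.0002
t 5.47 cab [-0.1743 -0.0746  0.3481] yaw err deg 0.04 rp [-3.141  0.004] F [ 1.6 -1.  -0.4] open 0.0002 q [-0.43 -0.01  1.63  0.    1.52 -1.72]
time: 6.13
tool_pos: [0.4099, 0.0538, 0.3446]
tool_rot: [-3.141, 0.001, 2.86]
contact_force: [-0.5, 0.3, 0.4]
opening: 0.0003
t 6.13 cab [-0.1741  0.07    0.3446] yaw err deg 0.07 rp [-3.141e+00  1.000e-03] F [-0.5  0.3  0.4] open 0.0003 q [-0.06  0.06  1.56 -0.    1.52 -1.34]
```

View pics/z4.png

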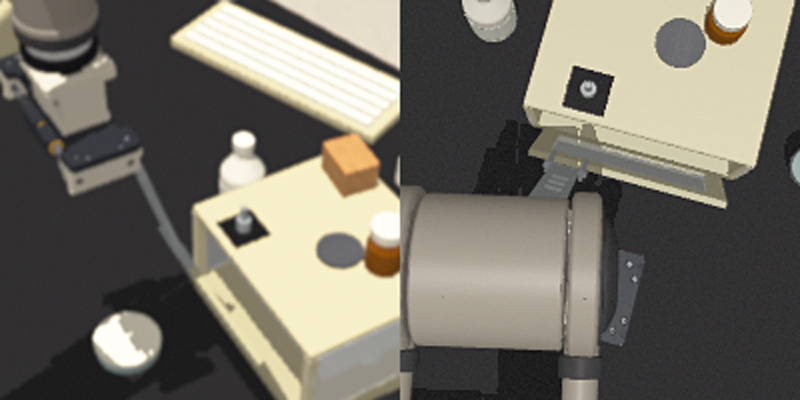

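Run:
```python
import cv2
a=cv2.imread('pics/top4.png')[240:310,275:395]
cv2.imwrite('pics/z4b.png',cv2.resize(a,None,fx=6,fy=6,interpolation=cv2.INTER_CUBIC))
from fit import *
c=robot.read_camera('top')
for f in(.3,.34,.36,.38,.42): print(f,proj(c,cab(v[:3],[flap(f,.135,.118),flap(f,.135,-.118),flap(f,.135,.118,.004),flap(f,.135,-.118,.004),flap(f,.135,-.118,-.004)])).round(1).tolist())
```

```text
0.3 [[285.1, 263.2], [384.1, 290.0], [284.7, 264.8], [383.6, 291.7], [384.5, 288.4]]
0.34 [[284.6, 265.4], [383.4, 292.2], [284.1, 267.0], [383.0, 293.9], [383.9, 290.6]]
0.36 [[284.3, 266.5], [383.1, 293.3], [283.9, 268.1], [382.6, 295.0], [383.6, 291.7]]
0.38 [[284.0, 267.6], [382.8, 294.4], [283.6, 269.2], [382.3, 296.0], [383.3, 292.8]]
0.42 [[283.5, 269.7], [382.1, 296.6], [283.1, 271.3], [381.6, 298.2], [382.6, 295.0]]
```

View pics/z4b.png

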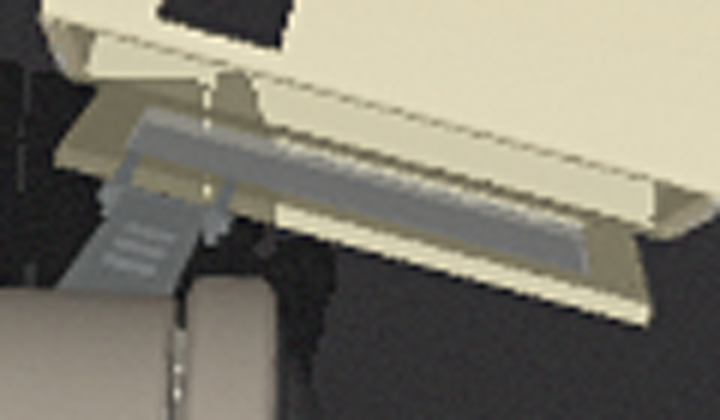

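```bash
python3 -m crank '{"claw":[0,0,0,0,0,0,0,0],"delta_pos":[[-0.5,0,0],[-1,0,0],[-1.4,0,0],[-1.7,0,0],[-2,0,0],[-2.3,0,0],[-2.6,0,0],[-2.9,0,0]],"roll":[0,0,0,0,0,0,0,0]}'; python3 st.py
python3 - <<'E'
from cell import robot
import cv2,numpy as np
for n in('top','side'):cv2.imwrite(f'pics/{n}5.png',robot.read_camera(n)['color'])
a=cv2.imread('pics/side5.png')[100:300,200:400];b=cv2.imread('pics/top5.png')[190:390,220:420]
cv2.imwrite('pics/z5.png',cv2.resize(np.hstack([a,b]),None,fx=2,fy=2,interpolation=cv2.INTER_CUBIC))
E
```

```text
time: 6.95
tool_pos: [0.4806, 0.0336, 0.3442]
tool_rot: [3.142, -0.0, 2.859]
contact_force: [-0.6, 0.9, 0.3]
opening: 0.0005
t 6.95 cab [-0.1006  0.0703  0.3442] yaw err deg 0.03 rp [ 3.142 -0.   ] F [-0.6  0.9  0.3] open 0.0005 q [-0.09  0.19  1.41  0.    1.54 -1.38]
```

View pics/z5.png

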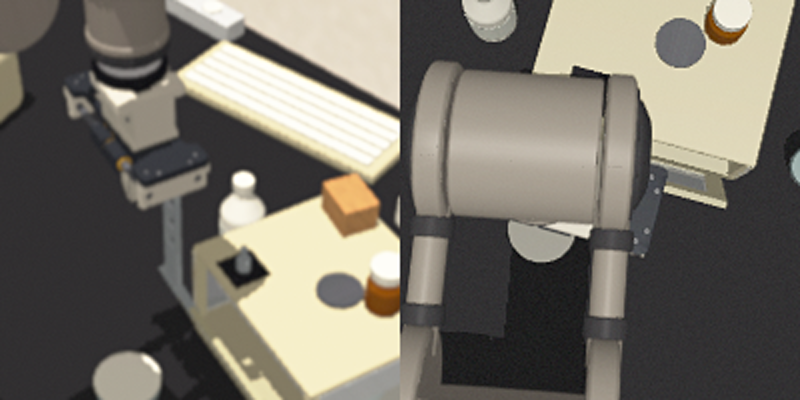

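```bash
python3 -m crank '{"claw":[0,0,0,0,0,0,0,0],"delta_pos":[[-0.3,0,0],[-0.6,0,0],[-0.95,0,0],[-1.3,0,0],[-1.65,0,0],[-2,0,0],[-2.3,0,0],[-2.6,0,0]],"roll":[0,0,0,0,0,0,0,0]}'; python3 st.py
python3 - <<'E'
from cell import robot
import cv2,numpy as np
for n in('top','side'):cv2.imwrite(f'pics/{n}6.png',robot.read_camera(n)['color'])
a=cv2.imread('pics/side6.png')[100:300,200:400];b=cv2.imread('pics/top6.png')[190:390,220:420]
cv2.imwrite('pics/z6.png',cv2.resize(np.hstack([a,b]),None,fx=2,fy=2,interpolation=cv2.INTER_CUBIC))
E
```

```text
time: 7.72
tool_pos: [0.5432, 0.0154, 0.344]
tool_rot: [3.142, -0.0, 2.859]
contact_force: [0.5, 0.3, -0.1]
opening: 0.0005
t 7.72 cab [-0.0354  0.0704  0.344 ] yaw err deg 0.03 rp [ 3.142 -0.   ] F [ 0.5  0.3 -0.1] open 0.0005 q [-0.11  0.32  1.24  0.    1.58 -1.4 ]
```

View pics/z6.png

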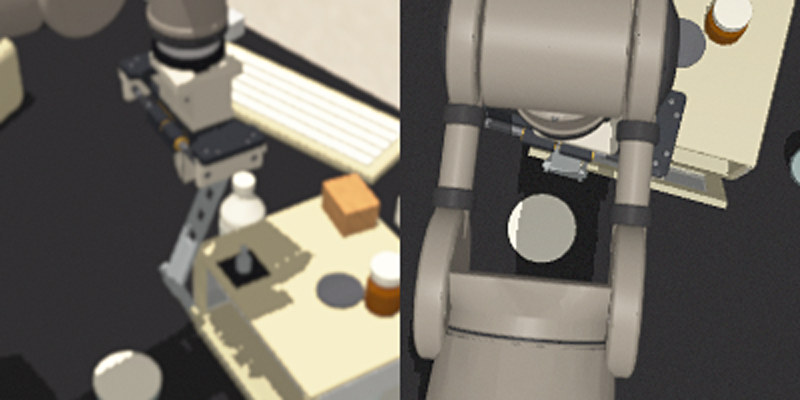

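```bash
python3 -m crank '{"claw":[0,0,0,0,0,0,0,0],"delta_pos":[[0.5,0,-0.3],[1,0,-0.6],[2,0,-1],[3,0,-1.5],[4,0,-1.5],[5,0,-1.5],[5,0,-1.5],[5,0,-1.5]],"roll":[0,0,0,0,0,0,0,0]}'; python3 st.py
python3 - <<'E'
from cell import robot
import cv2,numpy as np
for n in('top','side'):cv2.imwrite(f'pics/{n}7.png',robot.read_camera(n)['color'])
a=cv2.imread('pics/side7.png')[100:300,200:400];b=cv2.imread('pics/top7.png')[150:350,220:420]
cv2.imwrite('pics/z7.png',cv2.resize(np.hstack([a,b]),None,fx=2,fy=2,interpolation=cv2.INTER_CUBIC))
E
```

```text
time: 8.48
tool_pos: [0.4217, 0.0509, 0.3826]
tool_rot: [3.141, 0.002, 2.86]
contact_force: [0.8, -0.5, -0.2]
opening: 0.0002
t 8.48 cab [-0.162   0.0705  0.3826] yaw err deg 0.08 rp [3.141e+00 2.000e-03] F [ 0.8 -0.5 -0.2] open 0.0002 q [-0.06  0.07  1.45  0.    1.62 -1.35]
```

View pics/z7.png

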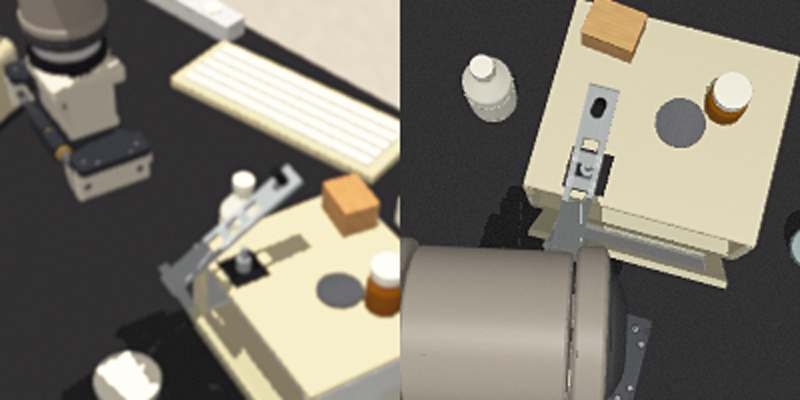

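Bar is falling slowly over the peg; I wait one more call.

```bash
python3 -m crank '{"claw":[0,0,0,0,0,0,0,0],"delta_pos":[[0,0,0],[0,0,0],[0,0,0],[0,0,0],[0,0,0],[0,0,0],[0,0,0],[0,0,0]],"roll":[0,0,0,0,0,0,0,0]}' >/dev/null;python3 -m crank '{"claw":[0,0,0,0,0,0,0,0],"delta_pos":[[0,0,0],[0,0,0],[0,0,0],[0,0,0],[0,0,0],[0,0,0],[0,0,0],[0,0,0]],"roll":[0,0,0,0,0,0,0,0]}'; python3 st.py
python3 - <<'E'
from cell import robot
import cv2,numpy as np
for n in('top','side'):cv2.imwrite(f'pics/{n}8.png',robot.read_camera(n)['color'])
a=cv2.imread('pics/side8.png')[180:310,260:390];b=cv2.imread('pics/top8.png')[165:295,265:395]
cv2.imwrite('pics/z8.png',cv2.resize(np.hstack([a,b]),None,fx=3,fy=3,interpolation=cv2.INTER_CUBIC))
E
```

```text
time: 9.92
tool_pos: [0.4224, 0.0505, 0.3817]
tool_rot: [3.141, 0.0, 2.859]
contact_force: [-0.6, 0.5, 0.6]
opening: 0.0004
t 9.92 cab [-0.1612  0.0703  0.3817] yaw err deg 0.03 rp [3.141 0.   ] F [-0.6  0.5  0.6] open 0.0004 q [-0.06  0.07  1.45  0.    1.62 -1.35]
```

View pics/z8.png

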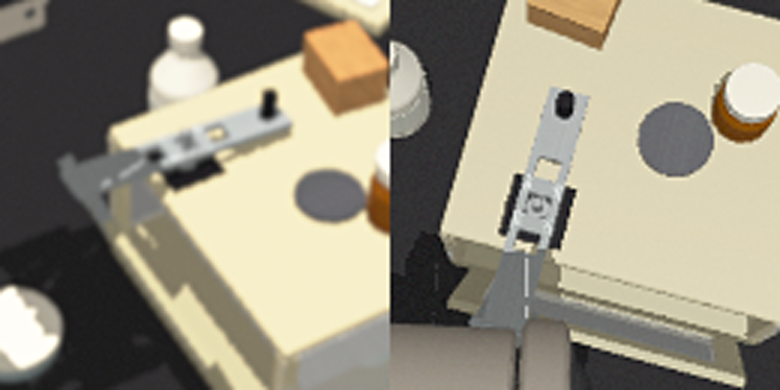

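Run:
```python
import cv2
a=cv2.imread('pics/side8.png')[195:245,290:370]
cv2.imwrite('pics/z8b.png',cv2.resize(a,None,fx=9,fy=9,interpolation=cv2.INTER_CUBIC))
from fit import *
C={n:robot.read_camera(n) for n in('top','side')}
f=.352
for s in(-.42,-.2):
  for n,k,o in(('top',3,(265,165)),('side',9,(290,195))):
    print(s,n,((proj(C[n],cab(v[:3],[stay(f,s,.195,.016,.006),stay(f,s,.195,-.016,.006),stay(f,s,.195,-.016,0),stay(f,s,.099,0,.006)]))-o)*k+([390,0] if n=='top' else [0,0])).round(0).tolist())
print('peg/pin', (proj(C['side'],cab(v[:3],[[.035,.07,.18],[.035,.07,.202]]))-(290,195))*9)
```

```text
-0.42 top [[550.0, 84.0], [590.0, 95.0], [590.0, 98.0], [538.0, 204.0]]
-0.42 side [[544.0, 148.0], [605.0, 216.0], [602.0, 232.0], [282.0, 282.0]]
-0.2 top [[550.0, 72.0], [591.0, 82.0], [591.0, 84.0], [537.0, 201.0]]
-0.2 side [[543.0, 39.0], [606.0, 108.0], [607.0, 123.0], [277.0, 228.0]]
peg/pin [[276.55279871 306.71989248]
 [278.06392387 249.80608261]]
```

View pics/z8b.png

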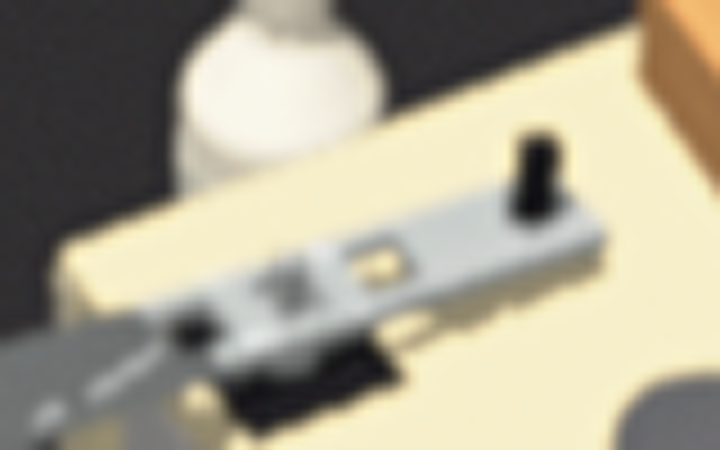

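```bash
python3 -m crank '{"claw":[0,0,0,0,0,0,0,0],"delta_pos":[[0,1,-0.2],[0,2.2,-0.4],[0,3.4,-0.4],[0,4.6,-0.4],[0,5.8,-0.4],[0,7,-0.4],[0,8,-0.4],[0,8,-0.4]],"roll":[0,0,0,0,0,0,0,0]}'; python3 st.py
python3 - <<'E'
from cell import robot
import cv2,numpy as np
for n in('top','side'):cv2.imwrite(f'pics/{n}9.png',robot.read_camera(n)['color'])
a=cv2.imread('pics/side9.png')[130:350,200:400];b=cv2.imread('pics/top9.png')[140:360,240:440]
cv2.imwrite('pics/z9.png',cv2.resize(np.hstack([a,b]),None,fx=2,fy=2,interpolation=cv2.INTER_CUBIC))
E
```

```text
time: 10.78
tool_pos: [0.4785, 0.2462, 0.3905]
tool_rot: [3.141, -0.002, 2.863]
contact_force: [0.1, 0.1, 0.0]
opening: 0.0004
t 10.78 cab [-0.1619  0.274   0.3905] yaw err deg 0.24 rp [ 3.141e+00 -2.000e-03] F [0.1 0.1 0. ] open 0.0004 q [ 0.33  0.3   1.14  0.    1.7  -0.96]
```

View pics/z9.png

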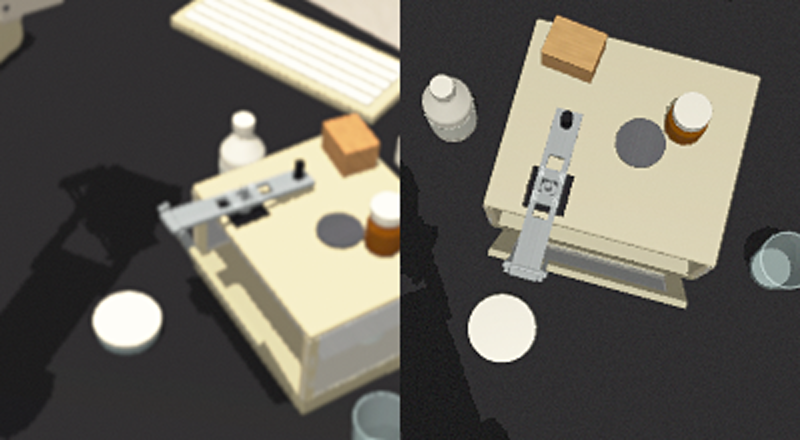

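View pics/top9.png

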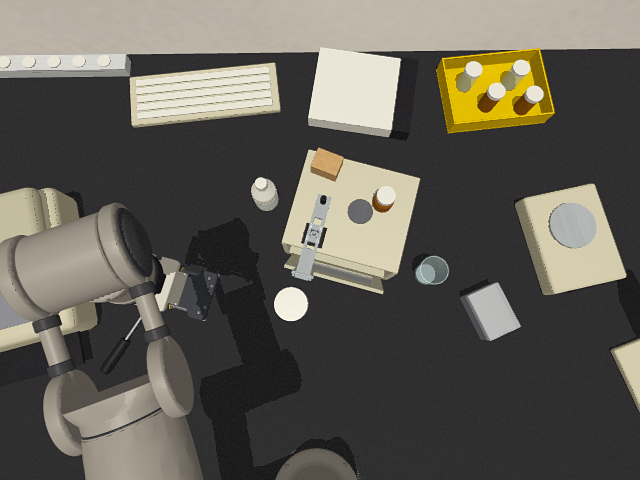

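```bash
python3 -c "
from cell import robot
print(robot.hand_in())"
```

```text
the job is handed in; nothing more can be done
None
```

I set the flap to the half-way venting width and the stay's middle hole now sits over the peg. I handed the job in at about 11 s of the 51 s allowed.

I pushed the flap up with the shut fingers on its free right half, following the edge's arc. Then I backed off, tipped the stay past upright by its knob and let it fall onto the peg.

**Flap:** the corners in the top view gave an angle of 0.352 rad, measured before the stay dropped, against the 0.36 target. My readings scattered by about ±0.02, including a rougher one of 0.376 while the finger was still on the flap. I did not fit the angle again afterwards, but the last pictures show the flap looking the same.

**Stay:**
- **Hole:** the pin is in the middle hole, with the near and far holes free.
- **Seating:** in both views the bar's end matches the seated angle of −0.42 to within about 2 px. Lying on the pin's tip it would sit about 12 px off in the side view. The shoulder shows right under the bar.

**Forces:** the largest tool force I read was about 14 N, and it was near zero at hand-in with the arm well clear.

**Bystanders:** comparing the pictures by eye, none of the other objects moved. No check failed.

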